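# Click the electrode holder onto the titration stand

### The job

Fit the electrode holder onto the titration stand: slide its boss down over the upright rod with the holder's ring over the glass vessel, push it gently past the two sprung balls until it clicks, and press it fully home on the flange without ramming it. Then tug it lightly upwards to feel that the balls hold it, and let go, leaving it resting on the flange, locked under the balls. Leave the bottle, the jar and the beaker alone.

Things in the scene. Friction and masses are not known exactly. Their poses are not given: they have to be found in the camera images.
- holder: Loose electrode holder, aluminium, about 120 g: an upright round boss, 34 mm outside, 36 mm tall, with a 14 mm through bore, and a flat bar (12 mm wide, 8 mm thick) from the boss's foot to a flat ring. Origin: centre of the boss's underside, on the bore axis; z up the bore, +y towards the ring. Starts flat on the bench, boss upright. Grip the boss's sides, fingers closing along the holder's x.
- boss_top (a point): Centre of the boss's upper end, on the bore axis, 36 mm above its underside. When the underside is about 7 mm above the flange's real face, this end clears the balls: they snap out over it and drive the boss down by some 4 mm, pulling at the gripper with up to 10 N: the click. Home on the flange, the boss can rise about 3 mm until the balls hold it; some 8 N more than its weight would pull it off.
- ring_centre (a point): Centre of the holder's ring (34 mm outside, 18 mm inside, 10 mm thick) on its underside, 75 mm from the bore axis along the holder's +y.
- stand: The fixed titration stand: a white plate 120 mm (x) by 200 mm (y) by 22 mm thick with a steel column and a glass vessel. Origin on the bench below the rod; z up; +y points from the rod to the vessel, whose axis is 75 mm from the rod's.
- rod_top (a point): Centre of the rod's upper end, 146 mm above the bench (fixed). The upright rod is smooth, slippery steel, 12 mm across; its last 5 mm taper to 5 mm across. It carries the sprung balls and, below them, the flange.
- flange: The rigid round flange on the rod, 28 mm across, 5 mm thick, that stops the boss; a 16 to 20 mm column is below it. Origin (a nominal point): on the rod's axis, 85 mm above the bench. The real upper face is set up to 4 mm higher or lower than this point; the offset differs each time and is not measured, so feel for it. Fully home, the boss's underside rests on this face.
- detent: Two brass balls, 10 mm across, slippery, sprung outwards from the rod on its +x and -x sides (stand frame), 3.5 mm proud, centres 43 mm above the real flange face. Origin (nominal): rod's axis, 128.3 mm above the bench, off by the flange's offset. The boss's underside meets them 48 mm above the face; pushing them in takes 8 to 11 N, then it slides easily (1 to 3 N).
- vessel_mouth (a point): Centre of the mouth of the stand's glass vessel, 60 mm across, 71 mm above the bench, 75 mm from the rod along the stand's +y.
- reagent: Bystander: loose small amber glass bottle with a white cap, 60 mm across, 110 mm tall. Origin at its underside.
- jar: Bystander: loose low glass jar with a white cap, 60 mm across, 75 mm tall. Origin at its underside.
- beaker: Bystander: loose small glass beaker, 56 mm across, 70 mm tall. Origin at its underside.
Not all that is in view belongs to the job. There is more than one size of the holder; the one meant has the size given above.

How it is judged (in metres and radians):
On the way, in this order (a step that is already met when the one before it is completed fails the run):
1. the boss is past the balls and pressed home on the flange with at least 2.5 N, free of the balls, within 3 mm of the rod's axis, the ring within 15 mm of over the vessel's centre (contact force between holder and flange above 2.5 N and contact force between holder and detent below 0.3 N and horizontal distance between holder and flange below 0.003 m and horizontal distance between ring_centre and vessel_mouth below 0.015 m), for 0.1 s.
2. the boss is tugged up off the flange and against the balls: it pushes on them with at least 1.5 N (contact force between holder and detent above 1.5 N and contact force between holder and flange below 0.1 N), for 0.05 s.
At the end, for the whole second after the job is handed in: The electrode holder is at rest, released, its boss resting on the flange, free of the balls and below them, within 3 mm of the rod's axis, upright within 0.12 rad, its ring within 15 mm of over the vessel's centre (contact force between holder and flange above 0.3 N and contact force between holder and detent below 0.3 N and horizontal distance between holder and flange below 0.003 m and horizontal distance between ring_centre and vessel_mouth below 0.015 m and angle between holder's own z axis and vertical below 0.12 rad and linear speed of holder below 0.02 m/s); the robot touches nothing.
It fails at once if the holder is rammed onto the flange: more than 25 N between them (contact force between holder and flange above 25 N).
It fails at once if the holder is forced: its contact forces on the whole stand (rod, balls, flange) add up to more than 50 N (contact force between holder and stand above 50 N).
It fails at once if a bystander is moved by more than 20 mm (distance of any of reagent, jar, beaker from where it was at the start of the episode above 0.02 m).
It also fails if it takes over 72 s, if anything falls off the work surface, if the arm or the gripper's body presses on something with over 40 N, if the wrist force passes 120 N, or if a joint passes its speed limit or range.

### The arm

A 7-joint arm with a two-finger parallel gripper is mounted at the origin on the work surface. World frame = base frame: x ahead of the robot, y to its left, z up, the work surface at z = 0. Lengths are in mm, angles in rad, forces in N, time in s.
With the tool pointing down it reaches from about 400 to 875 mm from the base axis. Payload 4.4 kg.
Tool frame: the origin (TCP) lies at the very end of the fingers, on their centre line; the grasp point (between the pads) lies 19 mm behind it; z points along the fingers, x is the direction in which the jaws open and shut, and the axes are right-handed (so a half turn about z gives the same grasp; the last joint's range is limited). The gripper opens to 85 mm and grips with 20 to 120 N. Pads are 22 mm wide; open, the fingers measure 114 mm over their backs; the gripper's body (76 mm by 85 mm) begins 54 mm behind the grasp point. The pads swing forward as they close: fully open they stand 13 mm farther back than shut.
Start: joints at [1.045, 0.628, 0.038, 1.517, -0.027, 0.996, -0.02], TCP at [288.478, -582.493, 231.313] pointing down, gripper open.
Joint ranges: [-3.06, 3.06], [-0.37, 2.12], [-1.25, 1.32], [0.18, 2.47], [-1.1, 4.24], [0.23, 1.98], [-2.94, 2.94]. Speed limits (rad/s): [2.57, 2.57, 3.14, 3.14, 3.14, 3.14, 3.14].

### API

Orientations are given as [roll, pitch, yaw] about the fixed x, y, z axes, in that order (R = Rz(yaw) Ry(pitch) Rx(roll)).
In Python, from cell import * gives the robot as it stands. The module is installed in compiled form; this text tells all that it offers.
- The arm moves only by the tool play_rows, never from a script. Its argument "targets" is a list of rows, each an object with "slide": the shift along the tool's x, y, z in mm, a list of three; "turn": the turn, a rotation vector about the tool's x, y, z in degrees, a list of three; "hand": the finger opening in mm, from 0 to 85.4. A call has 1 to 5 rows; each row shifts and turns the commanded pose from where the row before left it, along the tool's axes as they then stand; what a row does not reach is not made up. A row lasts 1/8 s, in which the tool goes at most 62.5 mm and 10.7 degrees, less where a joint would pass 70% of its speed; a pose out of reach is approached as far as the arm can. A call is refused whole if a number of a shift passes 62.5 or a number of a turn 10.7, either way. A call with a gripper value outside its range is refused whole. The fingers move at their own pace and stop on an object; the grip force is fixed at half the most. Time passes only in rows, so rows that do not move let the fingers close. It gives the time, the measured TCP pose, the force and the opening at its end, in the units of the state.
- read_state(): the state, without advancing time (a new reading comes with each control period).
- get_image(name): name is "scene" or "top" or "wrist"; returns (picture, depth): 420x560x3 uint8, blue, green, red; 420x560 float32, mm along the optical axis (not along the pixel's ray), 0 where there is no reading.
- calibration(name): a dict with "K" (3x3 intrinsics, pixels), "R" (3x3) and "t" (3): a world point X has camera coordinates R X + t. Camera axes: x right, y down, z forward; pixel columns grow to the right and rows downward; lengths in mm; the calibration is good to about 2 mm. The wrist camera is an equidistant fisheye: a pixel r from the principal point sees the ray r / f radians off the axis. A picture is of the moment at which its call begins: read the wrist's pose just before it. calibration takes no time and is no camera call; for the wrist camera it gives the pose at the moment of the call.
- finish_job(): hands the job in, once; it reports no verdict.
The state is a dict: "clock": time; "qpos": joint angles; "qd": joint speeds; "tau": joint torques, N m; "eef_pos": TCP position; "tool_rot": TCP orientation; "force": force on the tool from outside, world axes, zero at the start; "torque": the same for the moment, N m; "width": finger opening in mm.
Only numpy, scipy, OpenCV 4.12 (cv2) and the standard library are available. Lean on these libraries where they do the work, as an engineer would, in place of code of your own. Each camera call takes 0.05 s, during which the arm holds its last target.

## Working session

There is one attempt and no reset: what is moved stays moved. The work goes in short steps, Python scripts to look and compute and a tool call to move; the robot and the scene stay as the last step left them, time stands still between calls to the robot, and variables do not carry over. Pictures are saved under pics/ and viewed, and the job is handed in when it is done.

Besides the shell and the picture viewer there is one more tool, called after "Call:" in YAML: its name, and indented under it one key for each argument. play_rows: Moves the arm, as the interface text tells. Its arguments: {"type":"object","properties":{"targets":{"type":"array"}},"required":["targets"]}

```bash
mkdir -p pics; ls; python3 - <<'E'
from cell import *
import cv2
s=read_state()
for k in s: print(k,s[k])
for n in ("scene","top","wrist"):
    c=calibration(n); im,d=get_image(n)
    cv2.imwrite(f"pics/{n}0.png",im)
    import numpy as np
    np.save(f"pics/{n}0.npy",d); np.savez(f"pics/{n}0cal.npz",**{k:np.array(c[k]) for k in("K","R","t")})
    print(n,c)
E
```

```text
pics
clock 0.0
qpos [ 1.04517868  0.62932423  0.03843658  1.51839544 -0.02698773  0.99628523
 -0.01999641]
qd [ 0.00062189 -0.00040275  0.00034636  0.00106283 -0.00095142 -0.00098309
  0.00061044]
tau [ 2.78191383e-04 -5.63402438e+01  1.22639392e+00 -1.93441647e+01
  1.10561712e-02  1.05474971e-02  2.59544493e-05]
eef_pos [ 288.20386699 -581.90636727  230.39440656]
tool_rot [ 3.14156113e+00  1.89410885e-03 -1.11096471e+00]
force [-0.22822004  0.10507459  0.14116813]
torque [ 0.02343612 -0.01669427 -0.05739444]
width 85.79215759988072
scene {'K': array([[417.76067216,   0.        , 278.36595873],
       [  0.        , 417.76067216, 212.9543843 ],
       [  0.        ,   0.        ,   1.        ]]), 'R': array([[ 8.15913784e-01,  5.78173560e-01,  1.79563096e-04],
       [ 4.90043296e-01, -6.91380199e-01, -5.30896400e-01],
       [-3.06826115e-01,  4.33253685e-01, -8.47436711e-01]]), 't': array([-470.09650586, -159.77870956, 1281.32254392])}
top {'K': array([[425.87625403,   0.        , 277.8695966 ],
       [  0.        , 425.87625403, 206.80118849],
       [  0.        ,   0.        ,   1.        ]]), 'R': array([[ 0.00567239, -0.99995337, -0.00781549],
       [-0.98358622, -0.00416964, -0.18039061],
       [ 0.18034961,  0.00871046, -0.983564  ]]), 't': array([  43.80169039,  529.8940399 , 1108.1746431 ])}
wrist {'K': array([[325.1922621 ,   0.        , 279.3318773 ],
       [  0.        , 325.1922621 , 209.71812266],
       [  0.        ,   0.        ,   1.        ]]), 'R': array([[ 0.44426949, -0.89588857, -0.00287981],
       [-0.86261756, -0.42863397,  0.26863333],
       [-0.24189992, -0.11686141, -0.96323821]]), 't': array([-649.62262237,  -35.3421295 ,  379.78287852])}
```

View pics/scene0.png

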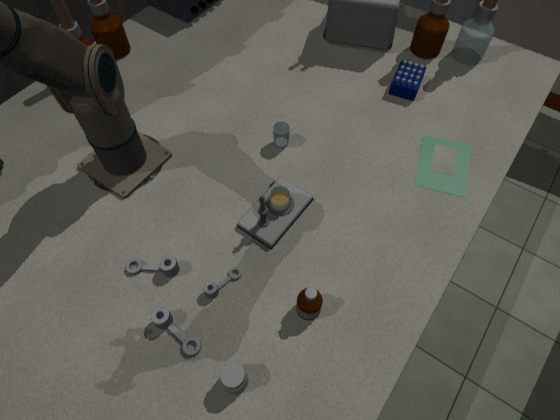

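View pics/top0.png

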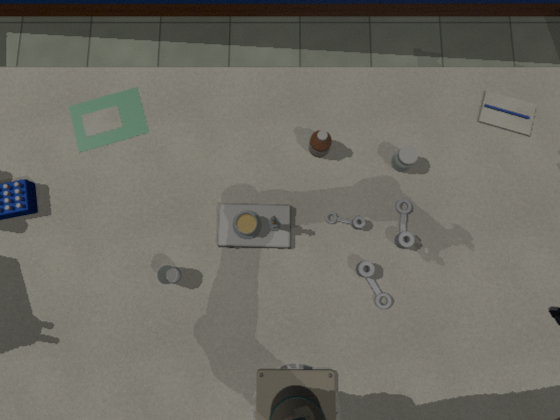

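View pics/wrist0.png

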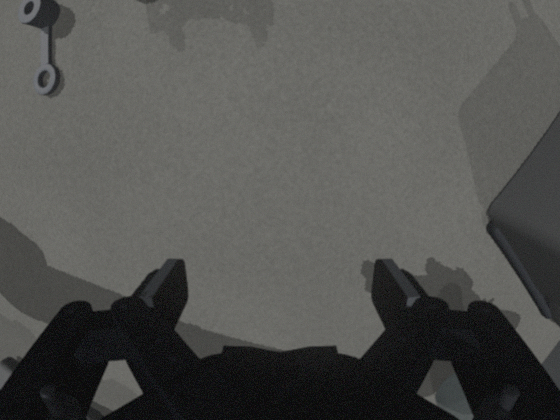

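```bash
python3 - <<'E'
import cv2,numpy as np
im=cv2.imread('pics/top0.png')
a=im[185:320,320:430]; cv2.imwrite('pics/top0crop.png',cv2.resize(a,None,fx=5.5,fy=4.4*1.0,interpolation=cv2.INTER_CUBIC) if 0 else cv2.resize(a,None,fx=4.4,fy=4.4,interpolation=cv2.INTER_CUBIC))
b=cv2.imread('pics/scene0.png')[245:365,115:250]; cv2.imwrite('pics/scene0crop.png',cv2.resize(b,None,fx=5,fy=5,interpolation=cv2.INTER_CUBIC))
c=im[190:260,205:325]; cv2.imwrite('pics/top0stand.png',cv2.resize(c,None,fx=6.5,fy=6.5,interpolation=cv2.INTER_CUBIC))
E
```

```text
(no output)
```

View pics/top0crop.png

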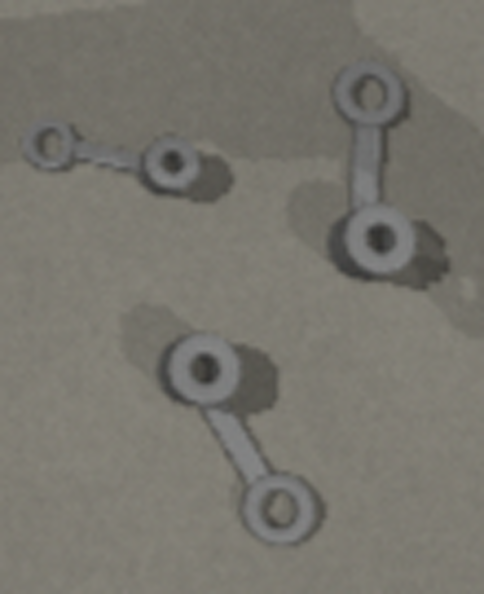

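View pics/scene0crop.png

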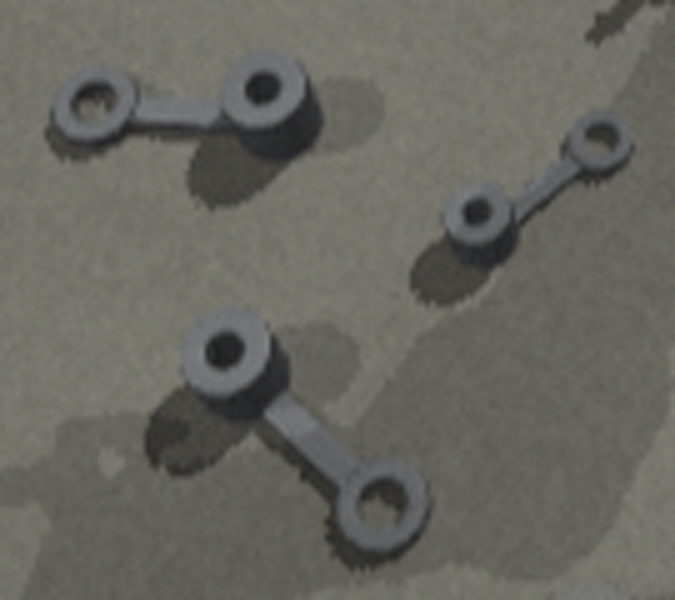

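View pics/top0stand.png

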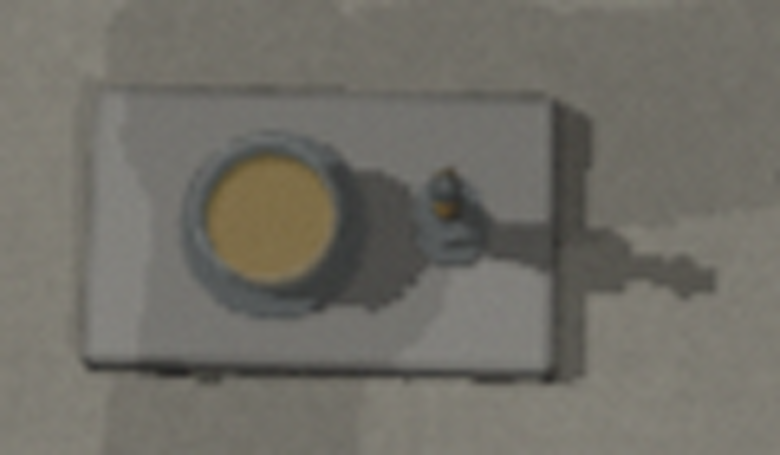

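```bash
cat > h.py <<'E'
import numpy as np,cv2
def cal(n,i=0): return np.load(f'pics/{n}{i}cal.npz')
def ray(c,u,v):
    d=np.linalg.inv(c['K'])@[u,v,1]; R=c['R']; return -R.T@c['t'],R.T@d
def onz(c,u,v,z):
    o,d=ray(c,u,v); return o+d*(z-o[2])/d[2]
def two(c1,p1,c2,p2):
    o1,d1=ray(c1,*p1);o2,d2=ray(c2,*p2)
    s=np.linalg.lstsq(np.c_[d1,-d2],o2-o1,rcond=None)[0]
    a,b=o1+s[0]*d1,o2+s[1]*d2
    return (a+b)/2,np.linalg.norm(a-b)
E
python3 - <<'E'
from h import *
t=cal('top');s=cal('scene')
f=lambda x,y:((x+.5)/4.4-.5+320,(y+.5)/4.4-.5+185)
g=lambda x,y:((x+.5)/5-.5+115,(y+.5)/5-.5+245)
P={'A':((172,163),(49,146),(478,213),(600,140)),'B':((380,240),(371,94),(227,352),(382,504)),'C':((205,370),(283,509),(264,90),(95,105))}
np.set_printoptions(precision=1,suppress=True)
for k,(a,b,c,d) in P.items():
    B,e=two(t,f(*a),s,g(*c)); R,e2=two(t,f(*b),s,g(*d))
    print(k,'boss',B,e,'ring',R,e2,'dist',np.linalg.norm((B-R)[:2]), 'onz36/10',onz(t,*f(*a),36),onz(t,*f(*b),10),np.linalg.norm(onz(t,*f(*a),36)[:2]-onz(t,*f(*b),10)[:2]))
h=lambda x,y:((x+.5)/6.5-.5+205,(y+.5)/6.5-.5+190)
for p in [(447,175),(447,208),(270,215)]:
    for z in (146,128,71,60):print(p,h(*p),z,onz(t,*h(*p),z))
E
```

```text
A boss [ 492.5 -173.1   35.4] 2.16565550487281 ring [ 507.4 -100.2    7.9] 2.8129781083825836 dist 74.44799566301458 onz36/10 [ 491.7 -173.9   36. ] [ 506.1 -101.    10. ] 74.25988845975284
B boss [ 444.5 -296.4   44.2] 2.796528021145409 ring [ 540.8 -304.3   13.1] 2.863322980467208 dist 96.66487221354865 onz36/10 [ 444.5 -300.    36. ] [ 540.5 -306.4   10. ] 96.21579784492012
C boss [ 365.4 -187.4   44.8] 2.7189911797268707 ring [ 283.2 -237.9   13. ] 4.197895857616695 dist 96.44656992061421 onz36/10 [ 364.9 -190.2   36. ] [ 281.9 -240.4   10. ] 96.987373840022
(447, 175) (273.3461538461538, 216.5) 146 [487.3  56.6 146. ]
(447, 175) (273.3461538461538, 216.5) 128 [490.2  57.  128. ]
(447, 175) (273.3461538461538, 216.5) 71 [499.3  58.1  71. ]
(447, 175) (273.3461538461538, 216.5) 60 [501.1  58.3  60. ]
(447, 208) (273.3461538461538, 221.5769230769231) 146 [474.7  56.5 146. ]
(447, 208) (273.3461538461538, 221.5769230769231) 128 [477.3  56.9 128. ]
(447, 208) (273.3461538461538, 221.5769230769231) 71 [485.7  58.   71. ]
(447, 208) (273.3461538461538, 221.5769230769231) 60 [487.4  58.2  60. ]
(270, 215) (246.1153846153846, 222.65384615384616) 146 [471.7 123.7 146. ]
(270, 215) (246.1153846153846, 222.65384615384616) 128 [474.3 125.2 128. ]
(270, 215) (246.1153846153846, 222.65384615384616) 71 [482.5 130.   71. ]
(270, 215) (246.1153846153846, 222.65384615384616) 60 [484.1 130.9  60. ]
```

```bash
python3 - <<'E'
import cv2
b=cv2.imread('pics/scene0.png')[170:255,225:325]; cv2.imwrite('pics/scene0stand.png',cv2.resize(b,None,fx=7,fy=7,interpolation=cv2.INTER_CUBIC))
E
```

```text
(no output)
```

View pics/scene0stand.png

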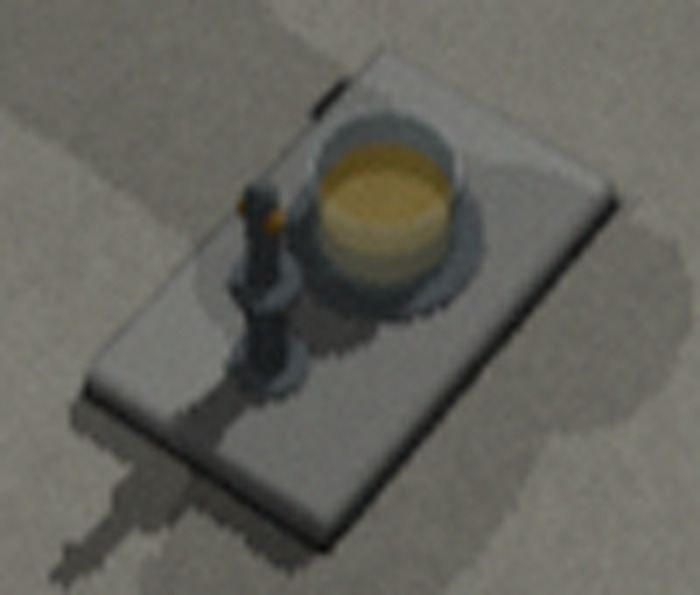

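```bash
cat >> h.py <<'E'
from scipy.spatial.transform import Rotation as Ro
def plan(pos,rpy,tgt,yaw,n,turn_rows=None):
    """straight world move in n rows, level tool-down attitude with given yaw (deg)"""
    R0=Ro.from_euler('xyz',rpy); Rt=Ro.from_euler('xyz',[np.pi,0,np.radians(yaw)])
    rv=(R0.inv()*Rt).as_rotvec(); m=turn_rows or n
    R=R0
    for i in range(n):
        sl=R.inv().apply((np.array(tgt)-pos)/n)
        st=rv/m if i<m else 0*rv
        print(np.round(sl,1).tolist(),np.round(np.degrees(st),2).tolist())
        R=R*Ro.from_rotvec(st)
def wpix(c,u,v):
    K=c['K'];a=np.array([u-K[0,2],v-K[1,2]]);r=np.hypot(*a);th=r/K[0,0]
    d=np.r_[a/max(r,1e-9)*np.sin(th),np.cos(th)]
    return -c['R'].T@c['t'],c['R'].T@d
def wonz(c,u,v,z):
    o,d=wpix(c,u,v);return o+d*(z-o[2])/d[2]
def wproj(c,X):
    p=c['R']@np.array(X)+c['t'];r=np.hypot(p[0],p[1]);th=np.arctan2(r,p[2])
    return c['K'][:2,2]+c['K'][0,0]*th*p[:2]/r
E
python3 - <<'E'
from h import *
from cell import read_state
s=read_state();c=cal('wrist');print('cam',-c['R'].T@c['t'],s['eef_pos'])
plan(s['eef_pos'],s['tool_rot'],[492,-173.5,170],-11.3,9,6)
E
```

```text
cam [ 349.99021369 -552.75635586  373.44465963] [ 288.26350005 -582.07312978  230.59938795]
[-30.6, -40.4, 6.8] [-0.01, 0.01, -8.73]
[-24.1, -44.6, 6.8] [-0.01, 0.01, -8.73]
[-17.1, -47.8, 6.8] [-0.01, 0.01, -8.73]
[-9.7, -49.8, 6.7] [-0.01, 0.01, -8.73]
[-2.0, -50.7, 6.7] [-0.01, 0.01, -8.73]
[5.7, -50.4, 6.7] [-0.01, 0.01, -8.73]
[13.3, -49.0, 6.7] [-0.0, 0.0, -0.0]
[13.3, -49.0, 6.7] [-0.0, 0.0, -0.0]
[13.3, -49.0, 6.7] [-0.0, 0.0, -0.0]
```

Candidates (top view): A boss (359,222) with ring 74 mm away and boss top at about 35 mm; B boss (406,240), 96 mm and 44 mm; C boss (366,269), 97 mm and 45 mm. By the description it is A. I checked this in the close crop.

Call:
play_rows:
  targets:
    - {"slide": [-30.6, -40.4, 6.8], "turn": [0, 0, -8.73], "hand": 85}
    - {"slide": [-24.1, -44.6, 6.8], "turn": [0, 0, -8.73], "hand": 85}
    - {"slide": [-17.1, -47.8, 6.8], "turn": [0, 0, -8.73], "hand": 85}
    - {"slide": [-9.7, -49.8, 6.7], "turn": [0, 0, -8.73], "hand": 85}
    - {"slide": [-2, -50.7, 6.7], "turn": [0, 0, -8.73], "hand": 85}

```text
clock: 0.78
eef_pos: [402.2, -354.0, 197.3]
tool_rot: [-3.142, -0.0, -0.344]
force: [0.9, 1.1, -0.5]
width: 85.1
```

Call:
play_rows:
  targets:
    - {"slide": [5.7, -50.4, 6.7], "turn": [0, 0, -8.73], "hand": 85}
    - {"slide": [13.3, -49, 6.7], "turn": [0, 0, 0], "hand": 85}
    - {"slide": [13.3, -49, 6.7], "turn": [0, 0, 0], "hand": 85}
    - {"slide": [13.3, -49, 6.7], "turn": [0, 0, 0], "hand": 85}
    - {"slide": [0, 0, 0], "turn": [0, 0, 0], "hand": 85}

```text
clock: 1.4
eef_pos: [494.0, -168.5, 170.3]
tool_rot: [-3.139, -0.0, -0.188]
force: [-1.0, -1.0, 0.5]
width: 85.1
```

```bash
cat >> h.py <<'E'
def snap(tag):
    from cell import read_state,calibration,get_image
    s=read_state();c=calibration('wrist');im,d=get_image('wrist')
    cv2.imwrite(f'pics/wrist{tag}.png',im);np.savez(f'pics/wrist{tag}cal.npz',**{k:np.array(c[k]) for k in("K","R","t")})
    np.set_printoptions(precision=3,suppress=True)
    print(s['clock'],s['eef_pos'],s['tool_rot'],s['force'],s['width'])
E
python3 -c "
from h import *
snap(1)"
```

```text
1.4 [ 493.968 -168.471  170.292] [-3.139 -0.    -0.188] [-0.98  -0.972  0.534] 85.08543096272992
```

View pics/wrist1.png

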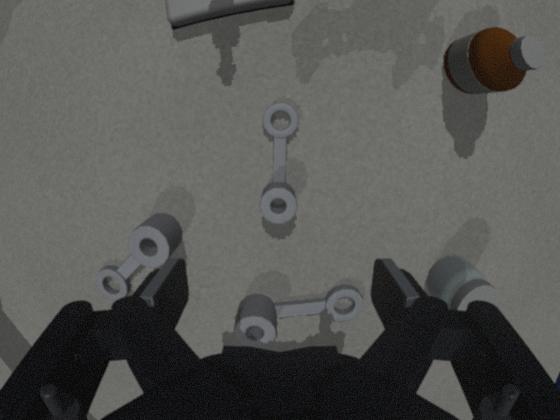

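```bash
python3 -c "
from h import *
snap(2)
c=cal('wrist',2)
im=cv2.imread('pics/wrist2.png');cv2.imwrite('pics/w2crop.png',cv2.resize(im[80:240,220:340],None,fx=3.7,fy=3.7,interpolation=cv2.INTER_CUBIC))
print(wonz(c,278,204,36),wonz(c,281,120,10),wproj(c,[492,-173.5,36]),wproj(c,[494,-170,170]))
"
```

```text
1.45 [ 492.742 -171.5    170.391] [-3.141  0.001 -0.192] [-1.108 -0.015 -0.602] 85.2929296616698
[ 491.324 -175.615   36.   ] [ 507.918 -104.133   10.   ] [278.294 201.572] [279.8   261.367]
```

View pics/w2crop.png

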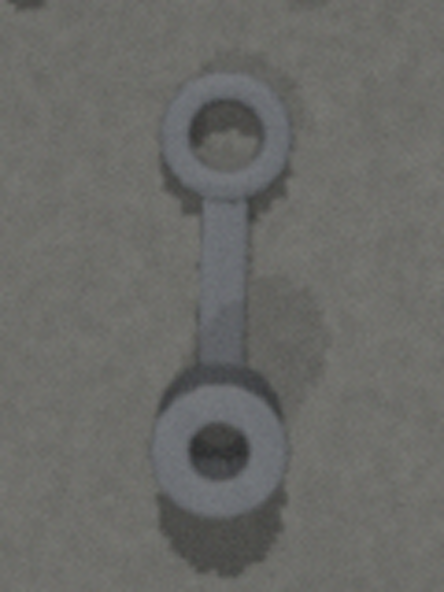

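```bash
python3 -c "
from h import *
from cell import read_state
c=cal('wrist',2)
b=wonz(c,279,201.2,36);r=wonz(c,280.7,116.4,10);print(b,r,np.hypot(*(r-b)[:2]),np.degrees(np.arctan2(*(r-b)[1::-1]))-90)
s=read_state();print(s['eef_pos'],s['tool_rot'])
plan(s['eef_pos'],s['tool_rot'],[492,-173.5,9],-11.5,5)
"
```

```text
[ 492.67351536 -173.28734556   36.        ] [ 508.28538108 -100.78291171   10.        ] 74.16618689706952 -12.151562968477492
[ 491.99347616 -173.46766475  170.50615896] [ 3.14126514e+00  6.86553014e-04 -1.95384817e-01]
[0.0, -0.0, 32.3] [0.0, 0.01, 0.06]
[0.0, -0.0, 32.3] [0.0, 0.01, 0.06]
[0.0, -0.0, 32.3] [0.0, 0.01, 0.06]
[0.0, 0.0, 32.3] [0.0, 0.01, 0.06]
[0.0, 0.0, 32.3] [0.0, 0.01, 0.06]
```

Call:
play_rows:
  targets:
    - {"slide": [0, 0, 35], "turn": [0, 0, 0.6], "hand": 85}
    - {"slide": [0, 0, 35], "turn": [0, 0, 0], "hand": 85}
    - {"slide": [0, 0, 35], "turn": [0, 0, 0], "hand": 85}
    - {"slide": [0, 0, 35], "turn": [0, 0, 0], "hand": 85}
    - {"slide": [0, 0, 24], "turn": [0, 0, 0], "hand": 85}

```text
clock: 2.12
eef_pos: [490.8, -175.8, 5.3]
tool_rot: [3.14, 0.001, -0.21]
force: [-0.9, 0.7, 0.1]
width: 84.7
```

Call:
play_rows:
  targets:
    - {"slide": [0, 0, 0], "turn": [0, 0, 0], "hand": 60}
    - {"slide": [0, 0, 0], "turn": [0, 0, 0], "hand": 40}
    - {"slide": [0, 0, 0], "turn": [0, 0, 0], "hand": 20}
    - {"slide": [0, 0, 0], "turn": [0, 0, 0], "hand": 20}
    - {"slide": [0, 0, 0], "turn": [0, 0, 0], "hand": 20}

```text
clock: 2.75
eef_pos: [492.9, -174.5, 8.2]
tool_rot: [3.141, -0.002, -0.208]
force: [-1.4, -1.3, 6.3]
width: 31.4
```

```bash
python3 -c "
from h import *
snap(3)"
```

```text
2.75 [ 492.892 -174.495    8.151] [ 3.141 -0.002 -0.208] [-1.418 -1.303  6.271] 31.350559835423994
```

View pics/wrist3.png

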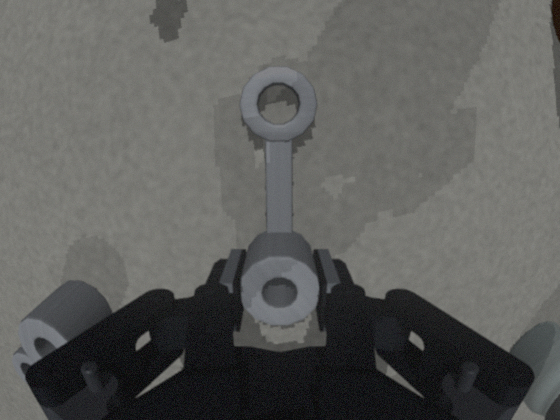

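Call:
play_rows:
  targets:
    - {"slide": [0, 0, -5], "turn": [0, 0, 0], "hand": 20}
    - {"slide": [0, 0, -30], "turn": [0, 0, 0], "hand": 20}
    - {"slide": [0, 0, -60], "turn": [0, 0, 0], "hand": 20}
    - {"slide": [0, 0, -60], "turn": [0, 0, 0], "hand": 20}
    - {"slide": [0, 0, -30], "turn": [0, 0, 0], "hand": 20}

```text
clock: 3.42
eef_pos: [493.2, -174.0, 195.4]
tool_rot: [3.141, -0.005, -0.207]
force: [0.8, -0.6, -1.7]
width: 31.7
```

Call:
play_rows:
  targets:
    - {"slide": [0, 0, 0], "turn": [0, 0, 0], "hand": 20}
    - {"slide": [0, 0, 0], "turn": [0, 0, 0], "hand": 20}

```text
clock: 3.68
eef_pos: [491.1, -173.6, 190.9]
tool_rot: [-3.142, 0.002, -0.207]
force: [0.2, -0.2, -1.6]
width: 31.4
```

```bash
python3 -c "
from h import *
snap(4)
from cell import *
s=read_state();print(s['eef_pos'],s['tool_rot'],s['force'])
c=cal('wrist',4)
im=cv2.imread('pics/wrist4.png')
cv2.imwrite('pics/w4crop.png',cv2.resize(im[50:350,200:360],None,fx=2,fy=2,interpolation=cv2.INTER_CUBIC))
"
```

```text
3.675 [ 491.116 -173.57   190.94 ] [-3.142  0.002 -0.207] [ 0.157 -0.238 -1.551] 31.385196632905593
[ 490.917 -173.462  190.475] [-3.141  0.003 -0.207] [-0.395  0.418 -2.592]
```

View pics/wrist4.png

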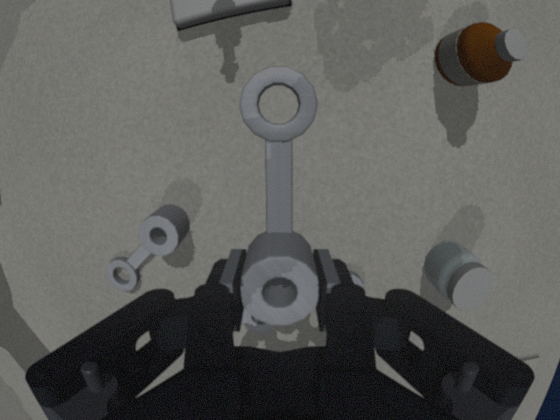

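View pics/w4crop.png

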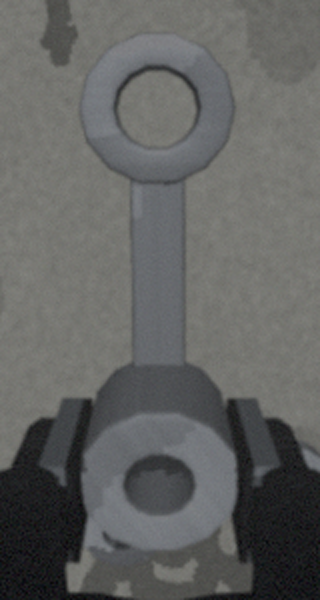

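```bash
python3 - <<'E'
from h import *
c=cal('wrist',4);np.set_printoptions(precision=2,suppress=True)
tcp=np.array([491,-173.5,190.7])
b=wonz(c,279.3,291,tcp[2]+28.5);r=wonz(c,279.0,104,tcp[2]+2.5)
R=Ro.from_euler('xyz',[np.pi,0,-.207])
print(b,r,R.inv().apply(b-tcp),R.inv().apply(r-tcp),np.hypot(*(r-b)[:2]),np.degrees(np.arctan2(*(r-b)[1::-1]))-90)
t=cal('top');s=cal('scene')
h=lambda x,y:((x+.5)/6.5-.5+205,(y+.5)/6.5-.5+190)
g=lambda x,y:((x+.5)/7-.5+225,(y+.5)/7-.5+170)
print(two(t,h(447,173),s,g(262,187)))
print(onz(t,*h(447,173),146),onz(s,*g(262,187),146))
# plate corners top face z=22
im=cv2.imread('pics/top0.png')
for p in [(97,90),(548,97),(548,370),(88,362)]: print(onz(t,*h(*p),22))
for p in [(388,52),(615,200),(325,548),(90,378)]: print(onz(s,*g(*p),22))
E
```

```text
[ 492.25 -172.17  219.2 ] [ 507.14 -100.24  193.2 ] [  0.95  -1.56 -28.5 ] [  0.74 -75.02  -2.5 ] 73.45886686392278 -11.69679185577526
(array([487.  ,  56.39, 152.39]), np.float64(0.2609222717725573))
[488.11  56.62 146.  ] [484.15  59.67 146.  ]
[543.38 209.32  22.  ]
[541.14  16.07  22.  ]
[424.39  15.95  22.  ]
[426.8  209.57  22.  ]
[432.69 210.71  22.  ]
[550.52 202.81  22.  ]
[547.29   7.25  22.  ]
[429.3   14.49  22.  ]
```

```bash
python3 - <<'E'
from h import *
plan([491,-173.5,190.7],[np.pi,0,-.207],[487,-65,191],0,3)
E
```

```text
[-8.7, -35.1, -0.1] [0.0, 0.0, -3.95]
[-6.3, -35.6, -0.1] [0.0, 0.0, -3.95]
[-3.8, -36.0, -0.1] [0.0, 0.0, -3.95]
```

Call:
play_rows:
  targets:
    - {"slide": [-8.7, -35.1, 0], "turn": [0, 0, -3.95], "hand": 20}
    - {"slide": [-6.3, -35.6, 0], "turn": [0, 0, -3.95], "hand": 20}
    - {"slide": [-3.8, -36, 0], "turn": [0, 0, -3.95], "hand": 20}
    - {"slide": [0, 0, 0], "turn": [0, 0, 0], "hand": 20}
    - {"slide": [0, 0, 0], "turn": [0, 0, 0], "hand": 20}

```text
clock: 4.35
eef_pos: [487.5, -65.8, 190.6]
tool_rot: [3.141, 0.002, -0.001]
force: [-0.0, -0.0, -2.2]
width: 31.8
```

```bash
python3 -c "
from h import *
snap(5)
from cell import *
s=read_state();print(s['eef_pos'],s['tool_rot'],s['force'])
im=cv2.imread('pics/wrist5.png')
cv2.imwrite('pics/w5crop.png',cv2.resize(im[0:130,200:360],None,fx=4.5,fy=4.5,interpolation=cv2.INTER_CUBIC))
"
```

```text
4.35 [487.508 -65.822 190.625] [ 3.141  0.002 -0.001] [-0.035 -0.007 -2.183] 31.782638145165127
[487.655 -66.337 190.836] [ 3.141  0.002 -0.002] [-0.152  0.461 -1.127]
```

View pics/wrist5.png

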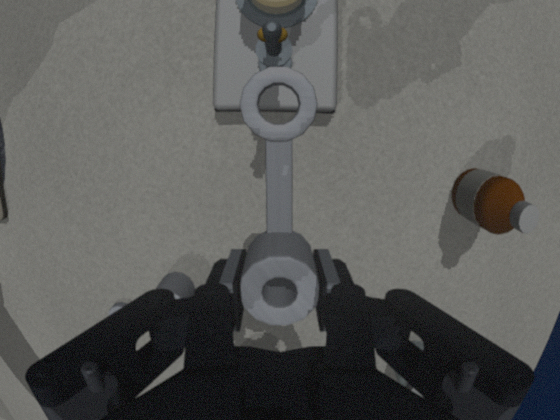

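View pics/w5crop.png

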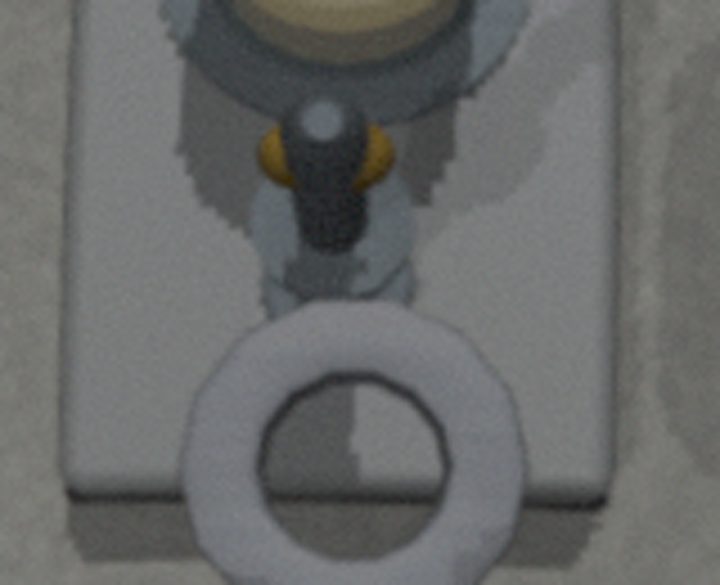

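```bash
python3 - <<'E'
from h import *
c=cal('wrist',5);np.set_printoptions(precision=2,suppress=True)
q=lambda x,y:((x+.5)/4.5-.5+200,(y+.5)/4.5-.5)
tz=190.7
print('rod top',wonz(c,*q(322,118),146))
print('balls',wonz(c,*q(276,155),128.3),wonz(c,*q(378,153),128.3))
print('flange c',wonz(c,*q(332,218),85))
print('plate',[wonz(c,*q(*p),22) for p in [(70,490),(612,495),(75,10),(612,10)]])
im=cv2.imread('pics/wrist5.png')
cv2.imwrite('pics/w5b.png',cv2.resize(im[225:335,215:345],None,fx=5,fy=5,interpolation=cv2.INTER_CUBIC))
print('boss',wonz(c,279.3,291,tz+28.5),'ring',wonz(c,279,104,tz+2.5))
E
```

```text
rod top [483.41  58.37 146.  ]
balls [476.55  58.21 128.3 ] [490.7   58.39 128.3 ]
flange c [483.44  58.65  85.  ]
plate [array([426.38,  15.26,  22.  ]), array([541.32,  13.84,  22.  ]), array([426.52, 124.41,  22.  ]), array([542.23, 123.69,  22.  ])]
boss [488.22 -64.16 219.2 ] ring [488.05   9.07 193.2 ]
```

View pics/w5b.png

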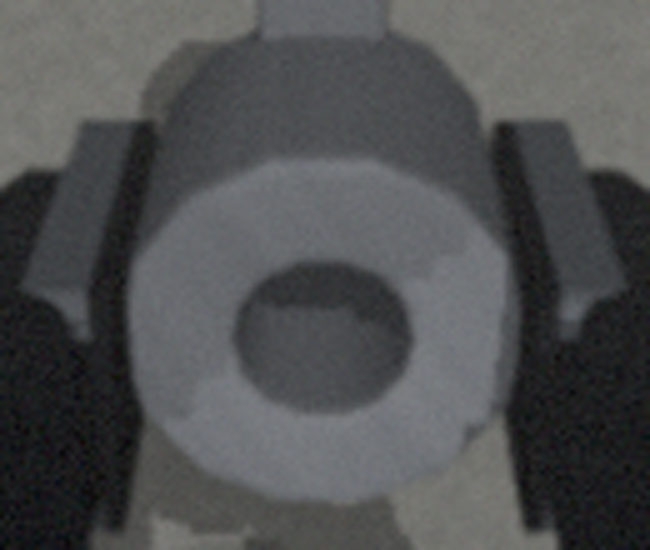

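Call:
play_rows:
  targets:
    - {"slide": [-1.6, -41.1, 0], "turn": [0, 0, 0], "hand": 20}
    - {"slide": [-1.6, -41.1, 0], "turn": [0, 0, 0], "hand": 20}
    - {"slide": [-1.5, -41.1, 0], "turn": [0, 0, 0], "hand": 20}
    - {"slide": [0, 0, 15], "turn": [0, 0, 0], "hand": 20}
    - {"slide": [0, 0, 15], "turn": [0, 0, 0], "hand": 20}

```text
clock: 5.03
eef_pos: [483.8, 57.3, 161.1]
tool_rot: [3.141, 0.0, -0.002]
force: [-0.2, -0.5, -2.7]
width: 31.6
```

Call:
play_rows:
  targets:
    - {"slide": [0, 0, 0], "turn": [0, 0, 0], "hand": 20}
    - {"slide": [0, 0, 0], "turn": [0, 0, 0], "hand": 20}

```text
clock: 5.28
eef_pos: [483.9, 57.3, 161.9]
tool_rot: [3.141, -0.0, -0.002]
force: [0.8, -0.2, -1.6]
width: 31.8
```

```bash
python3 -c "
from h import *
snap(6)
from cell import *
for i in range(2):
  im,_=get_image(['scene','top'][i]); cv2.imwrite(['pics/s6.png','pics/t6.png'][i],im)
  cr=[im[150:255,215:325],im[180:260,205:325]][i]
  cv2.imwrite(['pics/s6c.png','pics/t6c.png'][i],cv2.resize(cr,None,fx=5.5,fy=5.5,interpolation=cv2.INTER_CUBIC))
s=read_state();print(s['eef_pos'],s['tool_rot'],s['force'])
"
```

```text
5.275 [483.933  57.302 161.897] [ 3.141 -0.    -0.002] [ 0.8   -0.247 -1.578] 31.752774356838106
[484.027  57.727 162.226] [-3.141 -0.001 -0.001] [-0.25  -0.229 -2.406]
```

View pics/s6c.png

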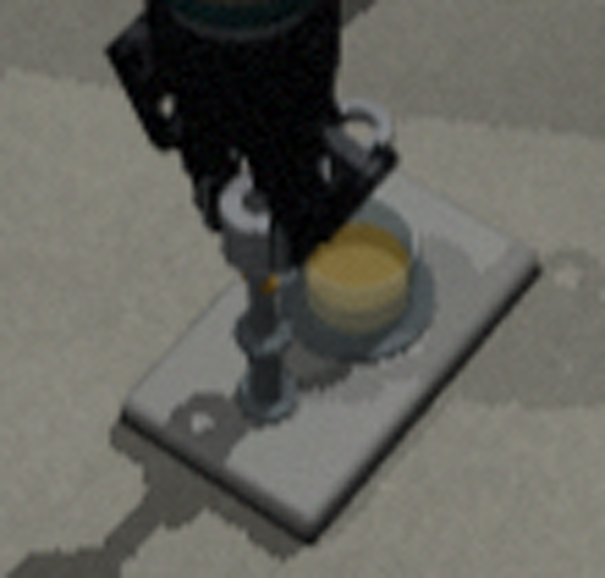

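View pics/t6c.png

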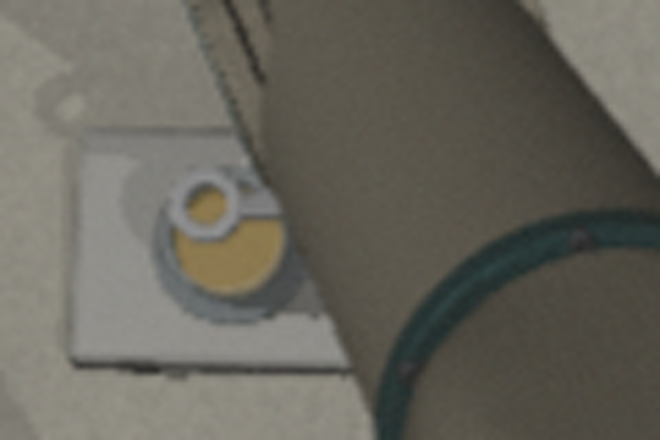

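View pics/wrist6.png

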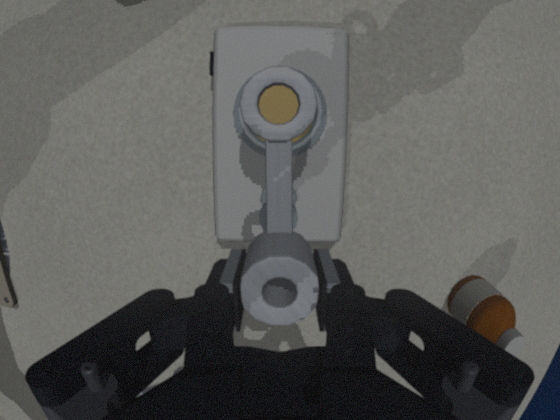

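```bash
python3 - <<'E'
from h import *
np.set_printoptions(precision=2,suppress=True)
s=cal('scene')
def pr(X): p=s['K']@(s['R']@np.array(X)+s['t']); return p[:2]/p[2]
a=pr([484.15,59.67,190.3]);print(a,(a-[215,150]+.5)*5.5)
for dz in(-36,): a=pr([484.15,59.67,154.3]);print((a-[215,150]+.5)*5.5)
f=pr([484.15,59.67,85]);print('flange',(f-[215,150]+.5)*5.5)
im=cv2.imread('pics/s6.png');cv2.imwrite('pics/s6d.png',cv2.resize(im[175:230,245:290],None,fx=13,fy=10.9 if 0 else 13,interpolation=cv2.INTER_CUBIC)[:600])
c=cal('wrist',6)
print([wonz(c,u,120,22) for u in(214.5,345.5)])
print('ring',wonz(c,279,104,161.9+2.5))
E
```

```text
[261.39 185.81] [257.87 199.7 ]
[260.63 246.85]
flange [265.5  330.17]
[array([428.26, 127.05,  22.  ]), array([542.24, 126.93,  22.  ])]
ring [484.54 132.18 164.4 ]
```

View pics/s6d.png

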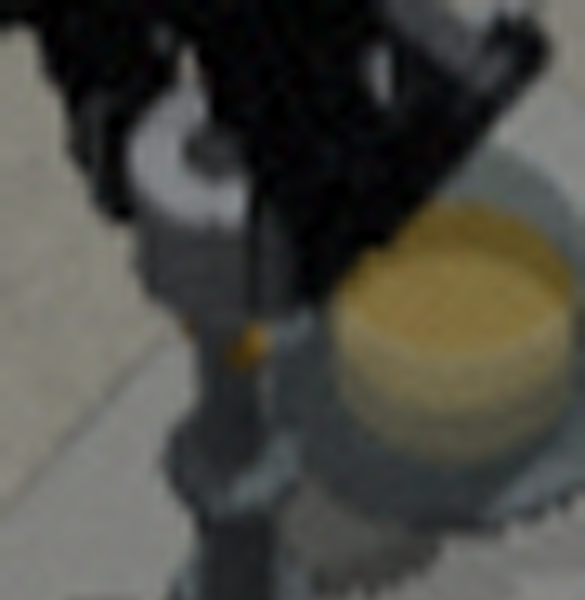

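Call:
play_rows:
  targets:
    - {"slide": [-0.5, -0.5, 4], "turn": [0, 0, 0], "hand": 20}
    - {"slide": [0, 0, 4], "turn": [0, 0, 0], "hand": 20}
    - {"slide": [0, 0, 2], "turn": [0, 0, 0], "hand": 20}
    - {"slide": [0, 0, 0], "turn": [0, 0, 0], "hand": 20}

```text
clock: 5.92
eef_pos: [482.9, 58.5, 151.5]
tool_rot: [3.142, 0.001, -0.0]
force: [-0.2, -0.3, -2.3]
width: 31.5
```

Call:
play_rows:
  targets:
    - {"slide": [0, 0, 2], "turn": [0, 0, 0], "hand": 20}
    - {"slide": [0, 0, 0], "turn": [0, 0, 0], "hand": 20}

```text
clock: 6.18
eef_pos: [483.0, 58.5, 149.6]
tool_rot: [3.142, 0.0, -0.0]
force: [-0.9, -0.1, -0.5]
width: 31.7
```

Call:
play_rows:
  targets:
    - {"slide": [0, 0, 2], "turn": [0, 0, 0], "hand": 20}
    - {"slide": [0, 0, 0], "turn": [0, 0, 0], "hand": 20}

```text
clock: 6.42
eef_pos: [483.0, 58.5, 147.6]
tool_rot: [3.142, 0.0, -0.0]
force: [-0.3, -0.2, -0.7]
width: 31.8
```

Call:
play_rows:
  targets:
    - {"slide": [0, 0, 2], "turn": [0, 0, 0], "hand": 20}
    - {"slide": [0, 0, 0], "turn": [0, 0, 0], "hand": 20}

```text
clock: 6.68
eef_pos: [482.9, 58.5, 145.6]
tool_rot: [3.142, 0.0, -0.001]
force: [-0.2, -0.1, -1.0]
width: 31.5
```

Call:
play_rows:
  targets:
    - {"slide": [0, 0, 2], "turn": [0, 0, 0], "hand": 20}
    - {"slide": [0, 0, 0], "turn": [0, 0, 0], "hand": 20}

```text
clock: 6.92
eef_pos: [482.9, 58.5, 143.6]
tool_rot: [3.142, 0.0, -0.0]
force: [0.1, 0.2, -1.8]
width: 31.0
```

Call:
play_rows:
  targets:
    - {"slide": [0, 0, 1], "turn": [0, 0, 0], "hand": 20}
    - {"slide": [0, 0, 0], "turn": [0, 0, 0], "hand": 20}

```text
clock: 7.18
eef_pos: [483.0, 58.5, 142.7]
tool_rot: [3.142, 0.0, -0.001]
force: [0.7, -0.2, -2.0]
width: 31.6
```

Call:
play_rows:
  targets:
    - {"slide": [0, 0, 1], "turn": [0, 0, 0], "hand": 20}
    - {"slide": [0, 0, 0], "turn": [0, 0, 0], "hand": 20}

```text
clock: 7.42
eef_pos: [483.0, 58.5, 141.7]
tool_rot: [-3.142, 0.0, -0.001]
force: [-0.1, 0.7, -1.4]
width: 31.7
```

Call:
play_rows:
  targets:
    - {"slide": [0, 0, 1], "turn": [0, 0, 0], "hand": 20}
    - {"slide": [0, 0, 0], "turn": [0, 0, 0], "hand": 20}

```text
clock: 7.68
eef_pos: [483.1, 58.5, 140.7]
tool_rot: [3.142, 0.0, -0.0]
force: [0.6, 0.5, -0.7]
width: 32.0
```

Call:
play_rows:
  targets:
    - {"slide": [0, 0, 1], "turn": [0, 0, 0], "hand": 20}
    - {"slide": [0, 0, 0], "turn": [0, 0, 0], "hand": 20}

```text
clock: 7.92
eef_pos: [483.2, 58.5, 140.0]
tool_rot: [3.141, -0.0, -0.0]
force: [-0.4, -0.5, 4.0]
width: 31.8
```

Call:
play_rows:
  targets:
    - {"slide": [0, 0, 1], "turn": [0, 0, 0], "hand": 20}
    - {"slide": [0, 0, 0], "turn": [0, 0, 0], "hand": 20}

```text
clock: 8.18
eef_pos: [483.4, 58.3, 139.2]
tool_rot: [3.141, -0.001, -0.001]
force: [-1.6, -1.3, 6.5]
width: 31.3
```

Call:
play_rows:
  targets:
    - {"slide": [0, 0, 1], "turn": [0, 0, 0], "hand": 20}
    - {"slide": [0, 0, 0], "turn": [0, 0, 0], "hand": 20}

```text
clock: 8.43
eef_pos: [483.2, 58.0, 138.1]
tool_rot: [3.141, -0.001, -0.001]
force: [-0.1, -2.7, 4.7]
width: 31.4
```

Call:
play_rows:
  targets:
    - {"slide": [0, 0, 1], "turn": [0, 0, 0], "hand": 20}
    - {"slide": [0, 0, 0], "turn": [0, 0, 0], "hand": 20}

```text
clock: 8.68
eef_pos: [483.0, 58.0, 136.7]
tool_rot: [3.141, 0.0, -0.001]
force: [0.8, -1.9, 1.5]
width: 31.8
```

Call:
play_rows:
  targets:
    - {"slide": [0, 0.4, 2], "turn": [0, 0, 0], "hand": 20}
    - {"slide": [0, 0, 2], "turn": [0, 0, 0], "hand": 20}
    - {"slide": [0, 0, 2], "turn": [0, 0, 0], "hand": 20}
    - {"slide": [0, 0, 2], "turn": [0, 0, 0], "hand": 20}
    - {"slide": [0, 0, 0], "turn": [0, 0, 0], "hand": 20}

```text
clock: 9.3
eef_pos: [482.9, 58.0, 128.2]
tool_rot: [3.142, 0.001, -0.0]
force: [0.8, -2.2, -4.1]
width: 31.9
```

Call:
play_rows:
  targets:
    - {"slide": [0, 0, 2], "turn": [0, 0, 0], "hand": 20}
    - {"slide": [0, 0, 2], "turn": [0, 0, 0], "hand": 20}
    - {"slide": [0, 0, 2], "turn": [0, 0, 0], "hand": 20}
    - {"slide": [0, 0, 2], "turn": [0, 0, 0], "hand": 20}
    - {"slide": [0, 0, 0], "turn": [0, 0, 0], "hand": 20}

```text
clock: 9.93
eef_pos: [482.9, 58.0, 120.4]
tool_rot: [3.142, 0.0, -0.0]
force: [0.6, -2.5, -0.8]
width: 31.7
```

Call:
play_rows:
  targets:
    - {"slide": [0, 0, 2], "turn": [0, 0, 0], "hand": 20}
    - {"slide": [0, 0, 2], "turn": [0, 0, 0], "hand": 20}
    - {"slide": [0, 0, 2], "turn": [0, 0, 0], "hand": 20}
    - {"slide": [0, 0, 2], "turn": [0, 0, 0], "hand": 20}
    - {"slide": [0, 0, 0], "turn": [0, 0, 0], "hand": 20}

```text
clock: 10.55
eef_pos: [482.9, 58.1, 112.3]
tool_rot: [-3.142, 0.001, -0.0]
force: [0.4, -1.7, -2.8]
width: 31.8
```

Call:
play_rows:
  targets:
    - {"slide": [0, 0.5, 2], "turn": [0, 0, 0], "hand": 20}
    - {"slide": [0, 0, 2], "turn": [0, 0, 0], "hand": 20}
    - {"slide": [0, 0, 2], "turn": [0, 0, 0], "hand": 20}
    - {"slide": [0, 0, 1], "turn": [0, 0, 0], "hand": 20}
    - {"slide": [0, 0, 0], "turn": [0, 0, 0], "hand": 20}

```text
clock: 11.18
eef_pos: [482.9, 57.8, 105.4]
tool_rot: [-3.141, 0.0, -0.0]
force: [0.1, -0.7, -3.3]
width: 31.6
```

Call:
play_rows:
  targets:
    - {"slide": [0, 0, 1], "turn": [0, 0, 0], "hand": 20}
    - {"slide": [0, 0, 0], "turn": [0, 0, 0], "hand": 20}

```text
clock: 11.42
eef_pos: [483.0, 57.7, 104.6]
tool_rot: [-3.141, 0.0, -0.0]
force: [-0.1, 0.8, -2.0]
width: 31.5
```

Call:
play_rows:
  targets:
    - {"slide": [0, 0, 1], "turn": [0, 0, 0], "hand": 20}
    - {"slide": [0, 0, 0], "turn": [0, 0, 0], "hand": 20}

```text
clock: 11.68
eef_pos: [483.1, 57.6, 103.7]
tool_rot: [-3.142, -0.0, -0.0]
force: [-0.1, 0.6, -0.3]
width: 31.3
```

Call:
play_rows:
  targets:
    - {"slide": [0, 0, 1], "turn": [0, 0, 0], "hand": 20}
    - {"slide": [0, 0, 0], "turn": [0, 0, 0], "hand": 20}

```text
clock: 11.92
eef_pos: [482.9, 57.6, 102.5]
tool_rot: [-3.142, 0.0, -0.0]
force: [-0.1, -0.2, -5.5]
width: 31.5
```

Call:
play_rows:
  targets:
    - {"slide": [0, 0, 1], "turn": [0, 0, 0], "hand": 20}
    - {"slide": [0, 0, 0], "turn": [0, 0, 0], "hand": 20}

```text
clock: 12.18
eef_pos: [482.9, 57.6, 101.4]
tool_rot: [-3.142, 0.0, -0.0]
force: [0.3, -0.4, -6.2]
width: 31.5
```

Call:
play_rows:
  targets:
    - {"slide": [0, 0, 1], "turn": [0, 0, 0], "hand": 20}
    - {"slide": [0, 0, 0], "turn": [0, 0, 0], "hand": 20}

```text
clock: 12.42
eef_pos: [482.8, 57.5, 100.3]
tool_rot: [3.142, 0.001, -0.001]
force: [0.7, 0.3, -7.8]
width: 31.5
```

Call:
play_rows:
  targets:
    - {"slide": [0, 0, 1], "turn": [0, 0, 0], "hand": 20}
    - {"slide": [0, 0, 0], "turn": [0, 0, 0], "hand": 20}

```text
clock: 12.68
eef_pos: [482.7, 57.5, 99.3]
tool_rot: [3.142, 0.001, -0.001]
force: [1.1, -0.3, -12.0]
width: 31.8
```

Call:
play_rows:
  targets:
    - {"slide": [0, 0, 1], "turn": [0, 0, 0], "hand": 20}
    - {"slide": [0, 0, 0], "turn": [0, 0, 0], "hand": 20}

```text
clock: 12.92
eef_pos: [482.8, 57.5, 98.5]
tool_rot: [3.141, 0.0, -0.0]
force: [-0.5, 0.5, -9.8]
width: 31.4
```

Call:
play_rows:
  targets:
    - {"slide": [0, 0, 1], "turn": [0, 0, 0], "hand": 20}
    - {"slide": [0, 0, 0], "turn": [0, 0, 0], "hand": 20}

```text
clock: 13.18
eef_pos: [483.1, 57.6, 97.8]
tool_rot: [3.142, -0.0, -0.0]
force: [-0.2, 0.5, -6.0]
width: 31.8
```

Call:
play_rows:
  targets:
    - {"slide": [0, 0, 1], "turn": [0, 0, 0], "hand": 20}
    - {"slide": [0, 0, 0], "turn": [0, 0, 0], "hand": 20}

```text
clock: 13.42
eef_pos: [483.5, 57.8, 97.0]
tool_rot: [-3.141, -0.001, -0.0]
force: [-1.3, 0.6, -2.3]
width: 31.4
```

Call:
play_rows:
  targets:
    - {"slide": [0, 0, 0.8], "turn": [0, 0, 0], "hand": 20}
    - {"slide": [0, 0, 0], "turn": [0, 0, 0], "hand": 20}

```text
clock: 13.68
eef_pos: [483.5, 57.7, 96.1]
tool_rot: [-3.141, -0.001, -0.0]
force: [0.6, -0.1, -0.6]
width: 31.1
```

Call:
play_rows:
  targets:
    - {"slide": [0, 0, 0.8], "turn": [0, 0, 0], "hand": 20}
    - {"slide": [0, 0, 0], "turn": [0, 0, 0], "hand": 20}

```text
clock: 13.92
eef_pos: [483.1, 57.6, 95.1]
tool_rot: [-3.142, -0.0, -0.0]
force: [0.3, -0.5, -2.1]
width: 31.4
```

Call:
play_rows:
  targets:
    - {"slide": [0, 0, 0.6], "turn": [0, 0, 0], "hand": 20}
    - {"slide": [0, 0, 0], "turn": [0, 0, 0], "hand": 20}

```text
clock: 14.18
eef_pos: [483.0, 57.6, 94.5]
tool_rot: [-3.142, 0.0, -0.0]
force: [-0.1, -0.4, -2.2]
width: 31.5
```

Call:
play_rows:
  targets:
    - {"slide": [0, 0, 0.6], "turn": [0, 0, 0], "hand": 20}
    - {"slide": [0, 0, 0], "turn": [0, 0, 0], "hand": 20}

```text
clock: 14.42
eef_pos: [483.0, 57.6, 93.9]
tool_rot: [3.142, 0.0, -0.0]
force: [0.3, 0.2, -2.2]
width: 31.5
```

Call:
play_rows:
  targets:
    - {"slide": [0, 0, 0.6], "turn": [0, 0, 0], "hand": 20}
    - {"slide": [0, 0, 0], "turn": [0, 0, 0], "hand": 20}

```text
clock: 14.68
eef_pos: [483.1, 57.6, 93.7]
tool_rot: [3.142, -0.0, -0.0]
force: [-1.0, 0.3, 3.6]
width: 31.3
```

Call:
play_rows:
  targets:
    - {"slide": [0, 0, 0.3], "turn": [0, 0, 0], "hand": 20}
    - {"slide": [0, 0, 0], "turn": [0, 0, 0], "hand": 20}
    - {"slide": [0, 0, 0], "turn": [0, 0, 0], "hand": 20}

```text
clock: 15.05
eef_pos: [483.1, 57.6, 93.6]
tool_rot: [3.141, -0.0, -0.0]
force: [-1.7, -0.4, 7.9]
width: 31.5
```

Call:
play_rows:
  targets:
    - {"slide": [0, 0, -1.5], "turn": [0, 0, 0], "hand": 20}
    - {"slide": [0, 0, -1], "turn": [0, 0, 0], "hand": 20}
    - {"slide": [0, 0, 0], "turn": [0, 0, 0], "hand": 20}

```text
clock: 15.42
eef_pos: [483.1, 57.6, 95.4]
tool_rot: [-3.142, 0.0, -0.001]
force: [-0.1, -0.1, -0.7]
width: 31.3
```

Call:
play_rows:
  targets:
    - {"slide": [0, 0, -0.5], "turn": [0, 0, 0], "hand": 20}
    - {"slide": [0, 0, 0], "turn": [0, 0, 0], "hand": 20}

```text
clock: 15.68
eef_pos: [483.1, 57.6, 96.0]
tool_rot: [-3.142, 0.0, -0.001]
force: [-0.1, 0.2, -1.3]
width: 31.2
```

Call:
play_rows:
  targets:
    - {"slide": [0, 0, -0.4], "turn": [0, 0, 0], "hand": 20}
    - {"slide": [0, 0, 0], "turn": [0, 0, 0], "hand": 20}

```text
clock: 15.92
eef_pos: [483.1, 57.6, 96.4]
tool_rot: [-3.142, -0.0, -0.0]
force: [-0.0, -0.6, -1.4]
width: 31.5
```

Call:
play_rows:
  targets:
    - {"slide": [0, 0, -0.3], "turn": [0, 0, 0], "hand": 20}
    - {"slide": [0, 0, 0], "turn": [0, 0, 0], "hand": 20}

```text
clock: 16.18
eef_pos: [483.1, 57.6, 96.8]
tool_rot: [-3.142, -0.0, -0.0]
force: [0.3, 0.4, -1.4]
width: 31.7
```

Call:
play_rows:
  targets:
    - {"slide": [0, 0, -0.3], "turn": [0, 0, 0], "hand": 20}
    - {"slide": [0, 0, 0], "turn": [0, 0, 0], "hand": 20}

```text
clock: 16.42
eef_pos: [483.0, 57.6, 97.0]
tool_rot: [3.142, 0.0, -0.0]
force: [0.1, 0.4, -0.3]
width: 31.1
```

Call:
play_rows:
  targets:
    - {"slide": [0, 0, -0.3], "turn": [0, 0, 0], "hand": 20}
    - {"slide": [0, 0, 0], "turn": [0, 0, 0], "hand": 20}

```text
clock: 16.68
eef_pos: [482.9, 57.6, 97.3]
tool_rot: [3.142, 0.0, -0.0]
force: [-0.1, 0.0, -2.7]
width: 31.1
```

Call:
play_rows:
  targets:
    - {"slide": [0, 0, -0.2], "turn": [0, 0, 0], "hand": 20}
    - {"slide": [0, 0, 0], "turn": [0, 0, 0], "hand": 20}

```text
clock: 16.92
eef_pos: [482.9, 57.6, 97.4]
tool_rot: [3.142, 0.0, -0.0]
force: [0.1, 0.2, -3.0]
width: 31.4
```

Call:
play_rows:
  targets:
    - {"slide": [0, 0, -0.2], "turn": [0, 0, 0], "hand": 20}
    - {"slide": [0, 0, 0], "turn": [0, 0, 0], "hand": 20}

```text
clock: 17.18
eef_pos: [482.9, 57.6, 97.6]
tool_rot: [3.142, 0.0, -0.0]
force: [-0.9, 0.4, -5.1]
width: 31.4
```

```bash
python3 -c "
from cell import *
import numpy as np
np.set_printoptions(precision=2,suppress=True)
for i in range(4):
  get_image('wrist');s=read_state();print(s['clock'],s['force'],s['eef_pos'])"
```

```text
17.225 [-0.31  0.29 -4.82] [482.92  57.55  97.64]
17.275 [-0.44  0.01 -4.58] [482.93  57.58  97.63]
17.325 [-0.31 -0.35 -5.62] [482.96  57.59  97.66]
17.375 [-0.33 -0.05 -5.3 ] [482.94  57.57  97.64]
```

Call:
play_rows:
  targets:
    - {"slide": [0, 0, -0.1], "turn": [0, 0, 0], "hand": 20}
    - {"slide": [0, 0, 0], "turn": [0, 0, 0], "hand": 20}

```text
clock: 17.62
eef_pos: [483.0, 57.6, 97.8]
tool_rot: [3.142, 0.0, -0.0]
force: [0.2, -0.3, -6.2]
width: 31.4
```

Call:
play_rows:
  targets:
    - {"slide": [0, 0, 2], "turn": [0, 0, 0], "hand": 20}
    - {"slide": [0, 0, 1], "turn": [0, 0, 0], "hand": 20}
    - {"slide": [0, 0, 0], "turn": [0, 0, 0], "hand": 20}

```text
clock: 18.0
eef_pos: [483.3, 57.7, 94.9]
tool_rot: [-3.142, -0.0, -0.0]
force: [-0.4, -0.6, -1.3]
width: 31.3
```

Call:
play_rows:
  targets:
    - {"slide": [0, 0, 0.7], "turn": [0, 0, 0], "hand": 20}
    - {"slide": [0, 0, 0.4], "turn": [0, 0, 0], "hand": 20}
    - {"slide": [0, 0, 0.2], "turn": [0, 0, 0], "hand": 20}
    - {"slide": [0, 0, 0], "turn": [0, 0, 0], "hand": 20}

```text
clock: 18.5
eef_pos: [483.1, 57.6, 93.7]
tool_rot: [-3.142, -0.0, -0.0]
force: [-0.0, 0.2, 1.5]
width: 31.4
```

Call:
play_rows:
  targets:
    - {"slide": [0, 0, 0], "turn": [0, 0, 0], "hand": 50}
    - {"slide": [0, 0, 0], "turn": [0, 0, 0], "hand": 70}
    - {"slide": [0, 0, 0], "turn": [0, 0, 0], "hand": 85}
    - {"slide": [0, 0, 0], "turn": [0, 0, 0], "hand": 85}
    - {"slide": [0, 0, 0], "turn": [0, 0, 0], "hand": 85}

```text
clock: 19.12
eef_pos: [483.1, 57.6, 93.5]
tool_rot: [-3.142, -0.0, -0.0]
force: [-0.2, -0.2, 0.1]
width: 85.0
```

```bash
python3 -c "
from h import *
snap(7)"
```

```text
19.125 [483.095  57.609  93.511] [-3.142 -0.    -0.   ] [-0.189 -0.178  0.063] 85.04379532591106
```

View pics/wrist7.png

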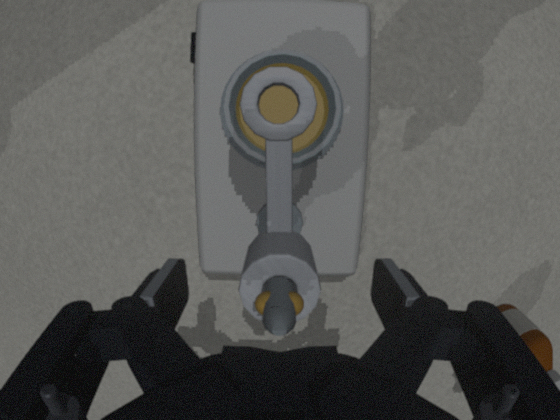

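Call:
play_rows:
  targets:
    - {"slide": [0, 0, -10], "turn": [0, 0, 0], "hand": 85}
    - {"slide": [0, 0, -25], "turn": [0, 0, 0], "hand": 85}
    - {"slide": [0, 0, -40], "turn": [0, 0, 0], "hand": 85}
    - {"slide": [0, 0, -35], "turn": [0, 0, 0], "hand": 85}
    - {"slide": [0, 0, 0], "turn": [0, 0, 0], "hand": 85}

```text
clock: 19.8
eef_pos: [485.0, 58.0, 206.5]
tool_rot: [-3.141, -0.006, -0.001]
force: [0.6, -0.4, -1.1]
width: 85.3
```

Call:
play_rows:
  targets:
    - {"slide": [0, 50, 0], "turn": [0, 0, 0], "hand": 85}
    - {"slide": [0, 50, 0], "turn": [0, 0, 0], "hand": 85}
    - {"slide": [0, 0, 0], "turn": [0, 0, 0], "hand": 85}
    - {"slide": [0, 0, 0], "turn": [0, 0, 0], "hand": 85}

```text
clock: 20.3
eef_pos: [482.6, -41.9, 203.1]
tool_rot: [-3.141, 0.001, -0.001]
force: [-0.4, 0.5, 0.6]
width: 84.9
```

```bash
python3 -c "
from h import *
snap(8)
from cell import *
im,_=get_image('scene');cv2.imwrite('pics/s8.png',im)
cv2.imwrite('pics/s8c.png',cv2.resize(im[150:255,215:325],None,fx=5.5,fy=5.5,interpolation=cv2.INTER_CUBIC))
"
```

```text
20.3 [482.57  -41.893 203.08 ] [-3.141  0.001 -0.001] [-0.438  0.53   0.645] 84.92510997982804
```

View pics/wrist8.png

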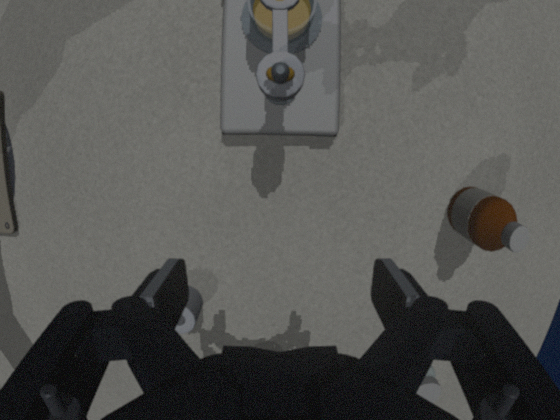

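View pics/s8c.png

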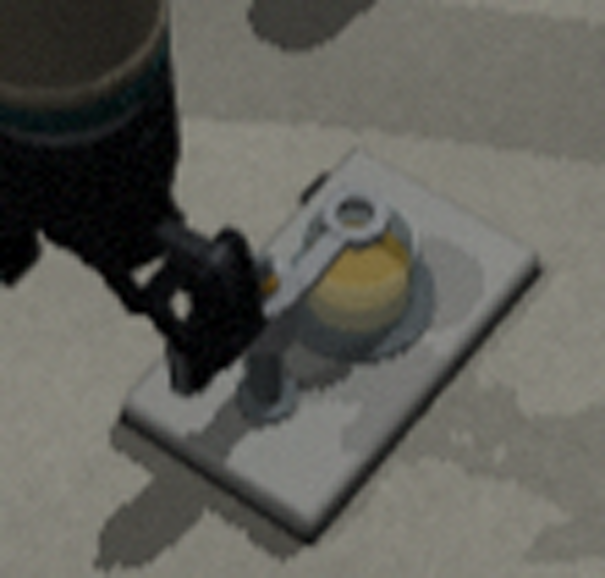

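```bash
python3 -c "
from cell import *
print(finish_job())"
```

```text
the job is handed in; nothing more can be done
None
```

The electrode holder is on the titration stand, home on the flange and locked under the balls. I let go of it and handed the job in at about 20 s; no verdict was reported. I picked it out by size, with the ring about 74 mm from the bore axis. The other two holders measured about 96 mm.

- **Seating:** the balls gave about 8 N as the boss passed them. The click pulled about 10 N at TCP heights of 102 to 97 mm. I met the flange at a TCP height of 93.7 mm and pressed with about 9.5 N.
- **Tug:** pulling up, the balls held the boss about 3 to 4 mm above home with about 4.5 N. I then lowered it to light contact, opened the gripper and backed away.
- **Last pictures:** both balls show above the boss top, the ring sits over the vessel, and the gripper is clear. The bottle, the jar and the beaker were never touched, though I did not re-measure their positions.
- **Disagreements:** the wrist camera and the top and scene pair placed the rod up to about 4 mm apart in x. I used the wrist camera, and the boss went on with no more than about 3 N sideways. The measured finger opening was 31.5 mm on the 34 mm boss, but the grip held.

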